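Build up a candle kit in the packing cradle

ROBOT

A 6-joint arm with a two-finger parallel gripper is mounted at the origin on the work surface; the furniture and walls round the work are solid. World frame = base frame: x ahead of the robot, y to its left, z up, the work surface at z = 0. Lengths are in m, angles in rad, forces in N, time in s.
With the tool pointing down it reaches from about 0.325 to 0.875 m from the base axis. Payload 4.4 kg.
Tool frame: the origin (TCP) lies midway between the tips of the shut fingers; the grasp point (between the pads) lies 19 mm behind it (manip.grasp_offset is the distance from the TCP to the grasp point, in m); z points along the fingers, y is the line along which they close (so a half turn about z gives the same grasp; the last joint's range is limited). The gripper opens to 85 mm and grips with 20 to 120 N. Pads are 22 mm wide; open, the fingers measure 114 mm over their backs; the gripper's body (76 mm by 85 mm) begins 54 mm behind the grasp point. The pads swing forward as they close: fully open they stand 13 mm farther back than shut.
Start: joints at [-1.492, 0.207, 1.542, -0, 1.393, -0.15], TCP at [0.13, -0.56, 0.231] pointing down, gripper open.
Joint ranges: [-2.73, 2.73], [-0.86, 2.22], [0.23, 2.46], [-1.11, 4.25], [0.08, 2.63], [-2.82, 2.82]. Speed limits (rad/s): [2.79, 2.79, 3.14, 3.14, 3.14, 3.14].

INTERFACE

Orientations are given as a rotation vector (axis times angle).
In Python, from workcell import manip gives the robot as it stands.
- The arm moves only by the tool step_arm, never from a script. Its argument "moves" is a list that holds one entry, the list of rows, each a list of 6 numbers: the shift along the tool's x, y, z each as a share of 0.4 m, from -1 to 1, then the turn, a rotation vector about the tool's x, y, z each as a share of pi rad, from -1 to 1. In form: [[[dx, dy, dz, rx, ry, rz], ...]]. A call has 1 to 5 rows; each row shifts and turns the commanded pose from where the row before left it, along the tool's axes as they then stand; what a row does not reach is not made up. A row lasts 1/10 s, in which the tool goes at most 50 mm and 8.59 degrees, less where a joint would pass 70% of its speed; a pose out of reach is approached as far as the arm can. A call with a number of a shift or a turn outside -1 to 1 is refused whole. A call with a gripper value outside its range is refused whole. "fingers" is the gripper's target within -1 to 1 (fully open at 1, half-way at 0, shut at -1), set as the call begins (left out, the last holds). The fingers move at their own pace and stop on an object; "newtons" is the grip in N (left out, the last holds). Time passes only in rows, so rows that do not move let the fingers close. It gives the time, the measured TCP pose, the force, the opening and the grip force at its end, in the units of the state.
- manip.state(): the state, without advancing time (a new reading comes with each control period).
- manip.camera(name): name is "scene" or "top" or "wrist"; returns a dict with "color" (400x640x3 uint8, red, green, blue), "range_z" (400x640 float32, m along the optical axis (not along the pixel's ray), 0 where there is no reading), "mtx" (3x3 intrinsics, pixels), "k1" (the pictures are not rectified: a ray, as slopes to the right and down, at radius r is drawn at 1 + k1 r^2 times it, then the intrinsics apply), "pose" (4x4, takes a point from camera to world coordinates). Camera axes: x right, y down, z forward; pixel columns grow to the right and rows downward; lengths in m; the calibration is good to about 2 mm. A picture is of the moment at which its call begins.
- manip.finish_job(): hands the job in; it is judged then, once.
The state is a dict: "time": time; "joints": joint angles; "qd": joint speeds; "joint_torque": joint torques, N m; "eef_pos": TCP position; "tcp_rot": TCP orientation; "wrist_force": force on the tool from outside, world axes, zero at the start; "torque": the same for the moment, N m; "opening": finger opening in m; "grasp_force": force on a finger pad.
Only numpy, scipy, OpenCV 4.12 (cv2) and the standard library are available. Lean on these libraries where they do the work, as an engineer would, in place of code of your own. Each camera call takes 0.05 s, during which the arm holds its last target. There are 200 camera calls.

TASK

Build up one candle kit in the packing cradle, strictly from the bottom up: first the sticker roll lying flat on the cradle's floor between the two curved cheeks, then the amber jar with the plain black lid upright on the roll, and last the round wick tin, lid up, centred on the jar's lid to close the stack. Set each thing down gently (no dropping or tossing) and let go of it before fetching the next; leave the jar with the round sticker on its lid, the marker and the spatula where they are.

Things in the scene. Friction and masses are not known exactly. Their poses are not given: they have to be found in the camera images.
- cradle: Fixed packing cradle: plywood board 160 (x) x 104 (y) x 12 mm with two upright curved aluminium cheeks on its +x and -x sides, 3 mm thick, 96 degree arcs of inner radius 38 mm about the origin's z. They rise 54 mm above the board, the upper 10 mm flaring out. Open towards +y and -y (gaps 50 mm wide): fingers closing along y fit there. Origin: centre of the board's underside, z up.
- cradle_seat (a point): Centre of the cradle's floor: on top of the board, midway between the cheeks, 12 mm above the table. Axes as the cradle's.
- sticker_roll: Roll of white lid stickers on a card core, lying flat: a disc 66 mm across, 30 mm high, rigid, 0.12 kg (+-30%). Its core is blind, no finger enters it; grasp it across the 66 mm. Origin: centre of its underside, z up.
- plain_jar: Amber glass jar with a plain black screw lid (no sticker on the lid), 68 mm across, 78 mm high, about 0.17 kg (+-30%). Body 68 mm across up to 66 mm height, lid 66 mm across above that; the lid is flat and does not come off. Origin: centre of its underside, z up.
- tin: Round pale metal wick tin, 36 mm high: body 65 mm across up to 26 mm, press lid 68 mm across from 26 to 36 mm (it stays on); grasp across the lid. 0.06 kg (+-30%). Origin: centre of its underside, z up.
- stickered_jar: Bystander: amber jar of the same size, 68 mm across, 78 mm high, with a round white sticker on its black lid; stands nearer to the robot, not part of the kit. Origin: centre of its underside, z up.
- marker: Bystander: black-capped marker pen lying on the table, 14 x 134 x 15 mm, long along its y. Origin: centre of its underside.
- spatula: Bystander: small spatula with a beech handle lying along the back of the table, 34 x 251 x 11 mm, long along its y. Origin: centre of its underside.
Not all that is in view belongs to the job. What is shaped like the sticker_roll but brown or pink is not meant.

How it is judged:
On the way, in this order (a step that is already met when the one before it is completed fails the run):
1. the sticker roll lies flat on the cradle's floor, let go (z of sticker_roll in the frame of cradle_seat between -0.004 and 0.005 m and horizontal distance between sticker_roll and cradle_seat below 0.01 m and angle between sticker_roll's own z axis and vertical below 0.1 rad and contact force between the fingers and sticker_roll below 0.1 N), for 0.2 s.
2. the plain-lidded jar stands on the roll in the cradle, let go (z of sticker_roll in the frame of cradle_seat between -0.004 and 0.005 m and horizontal distance between each of sticker_roll, plain_jar and cradle_seat below 0.01 m and angle between sticker_roll's own z axis and vertical below 0.1 rad and z of plain_jar in the frame of cradle_seat between 0.026 and 0.035 m and angle between plain_jar's own z axis and vertical below 0.08 rad and contact force between the fingers and plain_jar below 0.1 N), for 0.2 s.
3. the tin stands on the jar's lid, let go (z of sticker_roll in the frame of cradle_seat between -0.004 and 0.005 m and horizontal distance between each of sticker_roll, plain_jar and cradle_seat below 0.01 m and angle between each of sticker_roll, tin's own z axis and vertical below 0.1 rad and z of plain_jar in the frame of cradle_seat between 0.026 and 0.035 m and angle between plain_jar's own z axis and vertical below 0.08 rad and z of tin in the frame of plain_jar between 0.074 and 0.083 m and horizontal distance between tin and plain_jar below 0.012 m and contact force between the fingers and tin below 0.1 N), for 0.2 s.
At the end, for the whole second after the job is handed in: Roll flat on the cradle's floor (within 10 mm of its centre, tilt under 0.1 rad); plain-lidded jar upright on the roll (within 10 mm of the centre, tilt under 0.08); tin lid up on the jar's lid (within 12 mm of the jar's axis, tilt under 0.1); all at rest (z of sticker_roll in the frame of cradle_seat between -0.004 and 0.005 m and horizontal distance between each of sticker_roll, plain_jar and cradle_seat below 0.01 m and angle between each of sticker_roll, tin's own z axis and vertical below 0.1 rad and z of plain_jar in the frame of cradle_seat between 0.026 and 0.035 m and angle between plain_jar's own z axis and vertical below 0.08 rad and z of tin in the frame of plain_jar between 0.074 and 0.083 m and horizontal distance between tin and plain_jar below 0.012 m and linear speed of each of sticker_roll, plain_jar, tin below 0.02 m/s); the robot touches nothing.
It fails at once if a kit part is dropped or knocked about (moving faster than 0.5 m/s while not held) ((contact force between the fingers and sticker_roll below 0.1 N and linear speed of sticker_roll above 0.5 m/s) or (contact force between the fingers and plain_jar below 0.1 N and linear speed of plain_jar above 0.5 m/s) or (contact force between the fingers and tin below 0.1 N and linear speed of tin above 0.5 m/s)).
It fails at once if the stickered jar, the marker or the spatula is moved more than 30 mm (distance of any of stickered_jar, marker, spatula from where it was at the start of the episode above 0.03 m).
It also fails if it takes over 72 s, if anything falls off the work surface, if the arm or the gripper's body presses on something with over 40 N, if the wrist force passes 120 N, or if a joint passes its speed limit or range.

## Working session

There is one attempt and no reset: what is moved stays moved. The work goes in short steps, Python scripts to look and compute and a tool call to move; the robot and the scene stay as the last step left them, time stands still between calls to the robot, and variables do not carry over. Pictures are saved under pics/ and viewed, at most 13 in all, crops included, and the job is handed in when it is done.

Besides the shell and the picture viewer there is one more tool, called after "Call:" in YAML: its name, and indented under it one key for each argument. step_arm: Moves the arm, as the interface text tells. Shift numbers are shares of 0.4 m and turn numbers shares of pi rad, none past 1 either way. Its arguments: {"type":"object","properties":{"moves":{"type":"array","items":{"type":"array","items":{"type":"array","items":{"type":"number"}}}},"fingers":{"type":"number"},"newtons":{"type":"number"}},"required":["moves"]}

```bash
mkdir -p pics
cat > h.py <<'E'
import numpy as np, cv2
from workcell import manip
from scipy.spatial.transform import Rotation as R
def cloud(c):
    d=c["range_z"];h,w=d.shape;K=c["mtx"]
    v,u=np.mgrid[:h,:w].astype(float)
    p=cv2.undistortPoints(np.stack([u.ravel(),v.ravel()],1)[:,None],K,np.array([c["k1"],0,0,0.]))[:,0].reshape(h,w,2)
    P=np.dstack([p*d[...,None],d]);return P@c["pose"][:3,:3].T+c["pose"][:3,3]
def save(c,n): cv2.imwrite("pics/"+n,c["color"][...,::-1])
E
python3 - <<'E'
from h import *
for n in("top","scene"):
    c=manip.camera(n);save(c,n+"0.png");np.savez(n+"0.npz",**c);print(n,c["pose"].round(3).tolist(),c["mtx"][0,0],c["k1"])
s=manip.state();print(s["eef_pos"],s["tcp_rot"],s["time"],s["opening"])
E
```

```text
top [[0.034, -0.978, 0.206, 0.127], [-0.999, -0.033, 0.006, 0.192], [0.001, -0.207, -0.978, 1.528], [0.0, 0.0, 0.0, 1.0]] 498.06666922998687 -0.04215943236602724
scene [[0.795, -0.476, 0.376, -0.146], [-0.606, -0.612, 0.508, -0.62], [-0.012, -0.632, -0.775, 1.282], [0.0, 0.0, 0.0, 1.0]] 483.36738678399024 -0.007366862615775513
[ 0.13036216 -0.55932502  0.23021875] [-3.11897008e+00 -3.58465318e-01 -8.25233110e-05] 0.1 0.08551007659693602
```

View pics/top0.png

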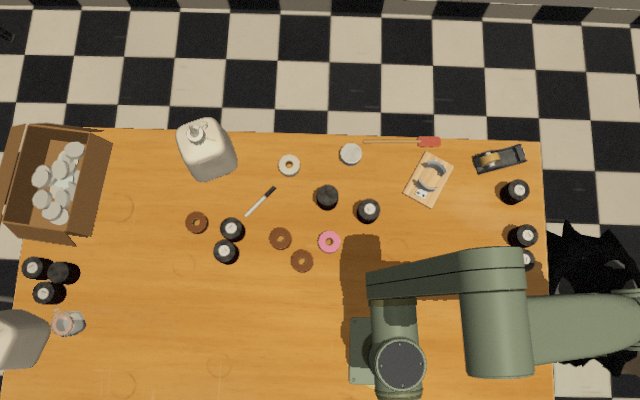

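View pics/scene0.png

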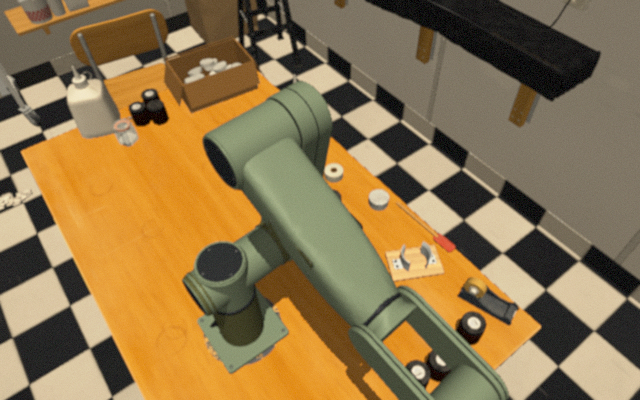

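Run:
```python
from h import *
c=dict(np.load("top0.npz"));P=cloud(c)
cv2.imwrite("pics/crop0.png",cv2.resize(c["color"][130:270,260:460,::-1],None,fx=4,fy=4,interpolation=cv2.INTER_CUBIC))
def comp(n,u,v,lo,hi,r):
    p=P[v-26:v+26,u-26:u+26].reshape(-1,3);p=p[(p[:,2]>lo)&(p[:,2]<hi)]
    p=p[np.hypot(*(p[:,:2]-P[v,u,:2]).T)<r]
    (x,y),rad=cv2.minEnclosingCircle(p[:,:2].astype(np.float32));print(n,P[v,u].round(3),"circ",round(x,4),round(y,4),round(rad,4),"mean",p.mean(0).round(4),"med z",np.median(p[:,2]).round(4),"mid",((p.min(0)+p.max(0))/2).round(4))
comp("roll",289,160,.02,.05,.06)
comp("tin",350,154,.025,.06,.06)
comp("pjar",327,195,.065,.1,.06)
comp("sjar",368,211,.065,.1,.06)
p=P[150:210,398:458].reshape(-1,3)
b=p[(p[:,2]>.006)&(p[:,2]<.018)];ch=p[p[:,2]>.045]
print("board",cv2.minAreaRect(b[:,:2].astype(np.float32)),"cheek",cv2.minAreaRect(ch[:,:2].astype(np.float32)),len(ch))
```

```text
roll [0.568 0.297 0.026] circ 0.5543 0.2957 0.0345 mean [0.553  0.2954 0.0304] med z 0.0307 mid [0.5538 0.2961 0.0296]
tin [0.591 0.107 0.037] circ 0.5953 0.1057 0.0349 mean [0.5944 0.1061 0.0367] med z 0.037 mid [0.5948 0.1056 0.0356]
pjar [0.448 0.175 0.08 ] circ 0.4496 0.1747 0.0338 mean [0.4489 0.1735 0.0776] med z 0.0774 mid [0.45   0.1737 0.0759]<stdin>:7: RuntimeWarning: Mean of empty slice.
  ret = um.true_divide(
  return _methods._mean(a, axis=axis, dtype=dtype,
  ret = ret.dtype.type(ret / rcount)
Traceback (most recent call last):
ValueError: zero-size array to reduction operation minimum which has no identity
```

View pics/crop0.png

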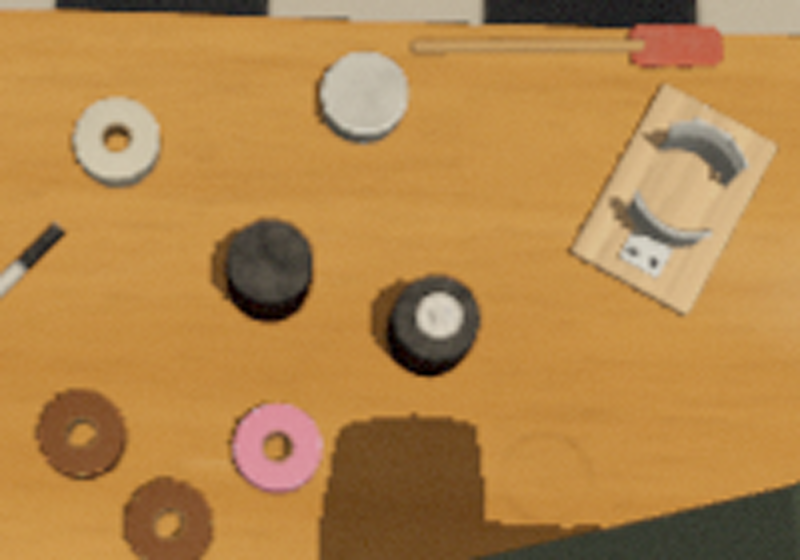

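Candidates for the roll: white ring at top (289,165); brown rings at (280,238), (302,261) and (196,222); pink ring at (329,242). White is chosen. For the jar: plain lid at (327,197), stickered lid at (368,211). Plain is chosen. The tin is at (350,154) and the cradle at about (428,180), its long axis turned about -29°. The crop confirms all of these.

```bash
cat >> h.py <<'E'
def plan(x,y,z,psi=None,dz_first=False):
    "shift in tool axes (shares) and turn about tool z (share) to TCP target"
    s=manip.state();r=R.from_rotvec(s["tcp_rot"]);M=r.as_matrix()
    d=M.T@(np.array([x,y,z])-s["eef_pos"])
    cur=np.degrees(np.arctan2(M[1,0],M[0,0]))
    print("pos",s["eef_pos"].round(4),"psi",cur.round(2),"tilt",np.degrees(np.arccos(-M[2,2])).round(2),"shift shares",(d/.4).round(4),"mm",(d*1e3).round(1))
    if psi is not None:
        t=cur-psi;print("turn z share",round(t/180,4),"rows",round(abs(t)/8.59,1), "shares in target axes",((R.from_matrix(M)*R.from_rotvec([0,0,np.radians(t)])).inv().apply(np.array([x,y,z])-s["eef_pos"])/.4).round(4))
E
python3 - <<'E'
from h import *
c=dict(np.load("top0.npz"));P=cloud(c)
p=P[148:212,398:458].reshape(-1,3)
p=p[(abs(p[:,0]-.53)<.12)]
b=p[(p[:,2]>.007)&(p[:,2]<.017)];ch=p[(p[:,2]>.05)]
for q in(b,p[(p[:,2]>.007)],ch): print(len(q),cv2.minAreaRect(q[:,:2].astype(np.float32)),q.mean(0).round(4))
plan(.5543,.2957,.2,0)
E
```

```text
1183 ((0.5269594788551331, -0.14219707250595093), (0.18382245302200317, 0.20572355389595032), 88.25021362304688) [ 0.5223 -0.141   0.0122]
1643 ((0.5269594788551331, -0.14219707250595093), (0.18382245302200317, 0.20572355389595032), 88.25021362304688) [ 0.5237 -0.1407  0.0191]
145 ((0.5264873504638672, -0.14187516272068024), (0.06543703377246857, 0.092017762362957), 62.21122741699219) [ 0.5384 -0.1492  0.0628]
pos [ 0.1304 -0.5593  0.2302] psi 13.11 tilt 0.12 shift shares [ 1.5171 -1.8412  0.0798] mm [ 606.9 -736.5   31.9]
turn z share 0.0728 rows 1.5 shares in target axes [ 1.0599 -2.1374  0.0798]
```

Call:
step_arm:
  moves:
    - [[0, 0, -0.03, 0, 0, 0.0472], [0, 0, -0.03, 0, 0, 0.0472], [0, 0, -0.03, 0, 0, 0.0472], [0, 0, -0.03, 0, 0, 0.0472], [0, 0, -0.03, 0, 0, 0.0472]]
  fingers: 1
  newtons: 30

```text
time: 0.6
eef_pos: [0.1304, -0.5596, 0.291]
tcp_rot: [-3.035, 0.805, 0.001]
wrist_force: [-0.1, 0.5, -0.6]
opening: 0.0854
grasp_force: 0.0
```

Call:
step_arm:
  moves:
    - [[0.029, -0.116, 0, 0, 0, 0], [0.029, -0.116, 0, 0, 0, 0], [0.029, -0.116, 0, 0, 0, 0], [0.029, -0.116, 0, 0, 0, 0], [0.029, -0.116, 0, 0, 0, 0]]

```text
time: 1.1
eef_pos: [0.2955, -0.3845, 0.2908]
tcp_rot: [-3.038, 0.797, 0.0]
wrist_force: [0.6, -0.9, -0.1]
opening: 0.0848
grasp_force: 0.0
```

Call:
step_arm:
  moves:
    - [[0.029, -0.116, 0, 0, 0, 0], [0.029, -0.116, 0, 0, 0, 0], [0.029, -0.116, 0, 0, 0, 0], [0.029, -0.116, 0, 0, 0, 0], [0.029, -0.116, 0, 0, 0, 0]]

```text
time: 1.6
eef_pos: [0.4599, -0.2107, 0.291]
tcp_rot: [3.039, -0.796, -0.001]
wrist_force: [0.5, -0.5, 0.6]
opening: 0.0854
grasp_force: 0.0
```

Call:
step_arm:
  moves:
    - [[0.029, -0.116, 0, 0, 0, 0], [0.029, -0.116, 0, 0, 0, 0], [0, 0, 0, 0, 0, 0], [0, 0, 0, 0, 0, 0]]

```text
time: 2.0
eef_pos: [0.5248, -0.142, 0.2904]
tcp_rot: [3.04, -0.792, -0.003]
wrist_force: [-0.5, -0.1, 0.1]
opening: 0.0853
grasp_force: 0.0
```

Run:
```python
from h import *
s=manip.state();print(s["time"],s["joints"].round(3) if hasattr(s["joints"],"round") else s["joints"])
c=manip.camera("wrist");save(c,"w1.png");np.savez("w1.npz",**c)
plan(.5543,.2957,.25,-29.4)
```

```text
2.0 [-4.230e-01  1.000e-01  1.541e+00 -1.000e-03  1.502e+00  1.658e+00]
pos [ 0.5243 -0.143   0.2906] psi -29.33 tilt 0.1 shift shares [-0.4717 -0.993   0.1014] mm [-188.7 -397.2   40.5]
turn z share 0.0004 rows 0.0 shares in target axes [-0.4729 -0.9925  0.1014]
```

View pics/w1.png

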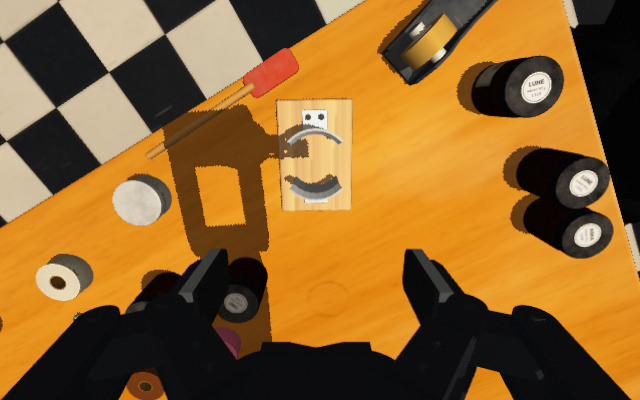

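The wrist view shows the cradle board at (277–352, 98–210), squared with the image, so the yaw is nearly right. The white roll is at (58,280) and the tin at (140,200).

Run:
```python
from h import *
c=dict(np.load("w1.npz"));P=cloud(c)
p=P[85:222,262:366].reshape(-1,3)
b=p[(p[:,2]>.008)&(p[:,2]<.02)]
b=b[np.hypot(b[:,0]-.5265,b[:,1]+.142)<.11]
ch=p[p[:,2]>.03]
for q in(b,ch,p[p[:,2]>.06]): print(len(q),cv2.minAreaRect(q[:,:2].astype(np.float32)),q.mean(0).round(4),q[:,2].max())
# cheeks fit: radius ~39.5 arcs below flare
w=ch[(ch[:,2]>.03)&(ch[:,2]<.054)]
from scipy.optimize import least_squares
for q,r in((p[p[:,2]>.0645],None),(w,None)):
    f=least_squares(lambda a:np.hypot(q[:,0]-a[0],q[:,1]-a[1])-a[2],[.5265,-.142,.04],loss="soft_l1",f_scale=.002);print(len(q),f.x.round(4))
def top(v0,v1,u0,u1,lo,hi):
    q=P[v0:v1,u0:u1].reshape(-1,3);q=q[(q[:,2]>lo)&(q[:,2]<hi)]
    print(len(q),cv2.minEnclosingCircle(q[:,:2].astype(np.float32)),q[:,2].mean())
top(250,306,30,98,.026,.036);top(170,232,106,176,.032,.042)
```

```text
7006 ((0.5272431969642639, -0.14104241132736206), (0.10404884815216064, 0.15994974970817566), 61.80052185058594) [ 0.5354 -0.1456  0.0123] 0.01999738187075084
1074 ((0.5395554304122925, -0.14732486009597778), (0.06769075989723206, 0.12009729444980621), 62.33162307739258) [ 0.5218 -0.1382  0.0785] 0.4332905188710489
656 ((0.5395554304122925, -0.14732486009597778), (0.06769075989723206, 0.12009729444980621), 62.33162307739258) [ 0.5312 -0.1435  0.097 ] 0.4332905188710489
439 [ 0.5278 -0.1415  0.044 ]
220 [ 0.5283 -0.1417  0.0391]
1240 ((0.554759681224823, 0.2985268533229828), 0.033908601850271225) 0.030006319213265235
1770 ((0.5976241230964661, 0.10548432916402817), 0.034276846796274185) 0.036199488789141344
```

Call:
step_arm:
  moves:
    - [[-0.0453, -0.1005, 0.035, 0, 0, -0.006], [-0.0453, -0.1005, 0.035, 0, 0, 0], [-0.0453, -0.1005, 0.035, 0, 0, 0], [-0.0453, -0.1005, 0.035, 0, 0, 0], [-0.0453, -0.1005, 0.035, 0, 0, 0]]

```text
time: 2.55
eef_pos: [0.5407, 0.0763, 0.2209]
tcp_rot: [3.045, -0.773, 0.001]
wrist_force: [0.5, -0.2, -0.2]
opening: 0.0854
grasp_force: 0.0
```

Call:
step_arm:
  moves:
    - [[-0.0453, -0.1005, 0.035, 0, 0, 0], [-0.0453, -0.1005, 0.035, 0, 0, 0], [-0.0453, -0.1005, 0.035, 0, 0, 0], [-0.0453, -0.1005, 0.035, 0, 0, 0], [-0.0453, -0.1005, 0.035, 0, 0, 0]]

```text
time: 3.05
eef_pos: [0.5571, 0.2961, 0.1508]
tcp_rot: [3.045, -0.772, 0.0]
wrist_force: [0.9, -0.3, 0.5]
opening: 0.0855
grasp_force: 0.0
```

Call:
step_arm:
  moves:
    - [[0, 0, 0, 0, 0, 0], [0, 0, 0, 0, 0, 0], [0, 0, 0, 0, 0, 0]]

```text
time: 3.35
eef_pos: [0.5572, 0.2947, 0.1517]
tcp_rot: [3.045, -0.771, 0.001]
wrist_force: [0.8, 0.3, -0.2]
opening: 0.0853
grasp_force: 0.0
```

Run:
```python
from h import *
s=manip.state();print(s["time"],np.round(s["joints"],3))
plan(.5545,.297,.004,-28.2)
c=manip.camera("top");P=cloud(c)
q=P[130:200,260:320].reshape(-1,3);print(np.isfinite(q).all())
w=manip.camera("wrist");save(w,"w2.png");P=cloud(w).reshape(-1,3)
q=P[(P[:,2]>.024)&(P[:,2]<.036)&(np.hypot(P[:,0]-.5545,P[:,1]-.297)<.05)]
print(len(q));
if len(q):print(cv2.minEnclosingCircle(q[:,:2].astype(np.float32)),q[:,2].mean())
```

```text
3.35 [ 3.500e-01  3.920e-01  1.474e+00 -1.000e-03  1.275e+00  2.417e+00]
pos [0.5572 0.2947 0.1517] psi -28.43 tilt 0.04 shift shares [-0.009  -0.002   0.3693] mm [ -3.6  -0.8 147.7]
turn z share -0.0013 rows 0.0 shares in target axes [-0.009  -0.002   0.3693]
True
3482
((0.5549251437187195, 0.29977917671203613), 0.03333002328872681) 0.030059019629622614
```

Call:
step_arm:
  moves:
    - [[-0.0098, -0.0055, 0.09, 0, 0, 0], [0, 0, 0.09, 0, 0, 0], [0, 0, 0.09, 0, 0, 0], [0, 0, 0.06, 0, 0, 0], [0, 0, 0.02, 0, 0, 0]]

```text
time: 3.95
eef_pos: [0.5522, 0.2982, 0.0085]
tcp_rot: [3.042, -0.77, -0.007]
wrist_force: [0.7, -0.1, -0.4]
opening: 0.0857
grasp_force: 0.0
```

Call:
step_arm:
  moves:
    - [[0, 0, 0.019, 0, 0, 0], [0, 0, 0, 0, 0, 0], [0, 0, 0, 0, 0, 0]]

```text
time: 4.25
eef_pos: [0.5557, 0.3008, 0.0054]
tcp_rot: [-3.044, 0.768, -0.004]
wrist_force: [0.9, 0.2, 1.2]
opening: 0.0854
grasp_force: 0.0
```

Call:
step_arm:
  moves:
    - [[0, 0, 0, 0, 0, 0], [0, 0, 0, 0, 0, 0], [0, 0, 0, 0, 0, 0], [0, 0, 0, 0, 0, 0], [0, 0, 0, 0, 0, 0]]
  fingers: -1
  newtons: 30

```text
time: 4.75
eef_pos: [0.5554, 0.3009, 0.0055]
tcp_rot: [-3.045, 0.767, -0.004]
wrist_force: [-1.3, -2.5, 5.9]
opening: 0.065
grasp_force: 34.0
```

Call:
step_arm:
  moves:
    - [[0, 0, 0, 0, 0, 0], [0, 0, 0, 0, 0, 0]]

```text
time: 4.95
eef_pos: [0.5554, 0.3009, 0.0055]
tcp_rot: [-3.045, 0.767, -0.004]
wrist_force: [-2.0, -1.7, 6.1]
opening: 0.0648
grasp_force: 34.0
```

Call:
step_arm:
  moves:
    - [[0, 0, -0.03, 0, 0, 0], [0, 0, -0.09, 0, 0, 0], [0, 0, -0.1, 0, 0, 0], [0, 0, -0.1, 0, 0, 0], [0, 0, -0.04, 0, 0, 0]]

```text
time: 5.45
eef_pos: [0.5569, 0.3018, 0.1533]
tcp_rot: [-3.041, 0.766, -0.011]
wrist_force: [0.9, -0.7, -0.4]
opening: 0.065
grasp_force: 34.0
```

Call:
step_arm:
  moves:
    - [[0.03, 0.06, 0, 0, 0, 0], [0.046, 0.1007, 0, 0, 0, 0], [0.046, 0.1007, 0, 0, 0, 0], [0.046, 0.1007, 0, 0, 0, 0], [0.046, 0.1007, 0, 0, 0, 0]]

```text
time: 5.95
eef_pos: [0.5405, 0.0955, 0.1467]
tcp_rot: [3.046, -0.767, -0.003]
wrist_force: [0.5, -0.8, -0.6]
opening: 0.0647
grasp_force: 34.0
```

Call:
step_arm:
  moves:
    - [[0.046, 0.1007, 0, 0, 0, 0], [0.046, 0.1007, 0, 0, 0, 0], [0.046, 0.1007, 0, 0, 0, 0], [0.046, 0.1007, 0, 0, 0, 0], [0.046, 0.1007, 0, 0, 0, 0]]

```text
time: 6.45
eef_pos: [0.5263, -0.1253, 0.1467]
tcp_rot: [-3.046, 0.768, 0.002]
wrist_force: [0.8, 0.6, -1.9]
opening: 0.065
grasp_force: 34.0
```

Call:
step_arm:
  moves:
    - [[0.016, 0.0407, 0, 0, 0, 0], [0, 0, 0, 0, 0, 0], [0, 0, 0, 0, 0, 0], [0, 0, 0, 0, 0, 0]]

```text
time: 6.85
eef_pos: [0.5249, -0.14, 0.1471]
tcp_rot: [-3.046, 0.766, 0.002]
wrist_force: [-0.8, 0.6, -1.3]
opening: 0.0649
grasp_force: 34.0
```

Run:
```python
from h import *
s=manip.state();print(s["time"],np.round(s["joints"],3),s["opening"],s["grasp_force"])
plan(.5275,-.1413,.018,-28.2)
w=manip.camera("wrist");save(w,"w3.png");np.savez("w3.npz",**w)
c=manip.camera("top");np.savez("t3.npz",**c);cv2.imwrite("pics/t3.png",cv2.resize(c["color"][130:230,380:480,::-1],None,fx=4,fy=4))
```

```text
6.85 [-4.200e-01  2.260e-01  1.703e+00  1.000e-03  1.214e+00  1.643e+00] 0.06491623573113468 33.9983332157135
pos [ 0.5249 -0.14    0.1471] psi -28.23 tilt 0.09 shift shares [ 0.0077 -0.      0.3226] mm [  3.1  -0.  129. ]
turn z share -0.0001 rows 0.0 shares in target axes [ 0.0077 -0.      0.3226]
```

View pics/w3.png

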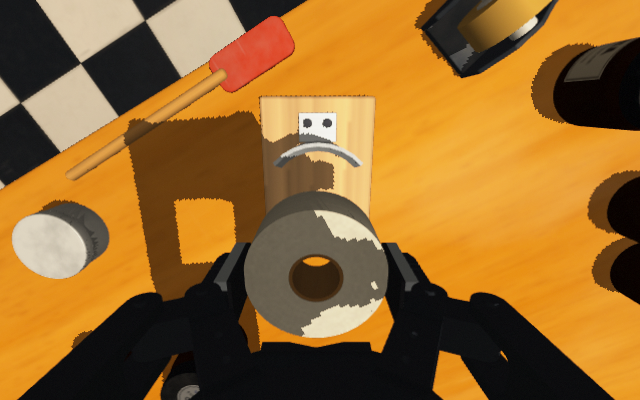

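The roll is held between the pads at (316,265), with the cradle board and its far cheek at (318,155) ahead of it. I'll measure the roll relative to the board in this view.

Run:
```python
from h import *
from scipy.optimize import least_squares
t=np.radians(-28.2);X=np.array([np.cos(t),np.sin(t)]);Y=np.array([np.sin(t),-np.cos(t)])
E=manip.state()["eef_pos"]
for f in("w3.npz",):
    P=cloud(dict(np.load(f))).reshape(-1,3);L=np.c_[(P[:,:2]-E[:2])@X,(P[:,:2]-E[:2])@Y,P[:,2]]
    z=L[:,2];r=L[(z>.14)&(z<.19)&(abs(L[:,0])<.045)&(abs(L[:,1])<.045)]
    h,e=np.histogram(r[:,2],50);zt=e[h.argmax()];print("roll top z",zt)
    r=r[abs(r[:,2]-zt)<.003];r=r[abs(r[:,1])<.031];print(r.min(0),r.max(0))
    # outer rim by convex hull
    hu=cv2.convexHull(r[:,:2].astype(np.float32))[:,0];hu=hu[abs(hu[:,1])<.029]
    g=least_squares(lambda a:np.hypot(*(hu-a).T)-.033,[0,0],loss="soft_l1",f_scale=.001);print("roll in tool",g.x.round(4),np.abs(g.fun).max())
    b=L[(z>.008)&(z<.016)&(abs(L[:,1])<.07)&(L[:,0]>.02)&(L[:,0]<.1)]
    print("board x max",np.percentile(b[:,0],99.7),"y",np.percentile(b[:,1],[.3,99.7]))
    c=L[(z>.03)&(z<.07)&(abs(L[:,1])<.045)&(L[:,0]>.015)&(L[:,0]<.07)]
    print("cheek top",c[:,2].max(),c[c[:,2]>.06].max(0),np.percentile(c[c[:,2]>.06][:,1],[1,99]))
```

```text
roll top z 0.17142322079724726
[-0.03345258 -0.03099273  0.1684323 ] [0.03296144 0.03098562 0.17406651]
roll in tool [-0.0003 -0.0011] 0.0009274604584529056
board x max 0.0988342863025489 y [-0.06743513  0.05160256]
cheek top 0.06897154376293735 [0.04781046 0.03412069 0.06897154] [-0.03185666  0.03247447]
```

Call:
step_arm:
  moves:
    - [[0.009, 0.003, 0.06, 0, 0, 0], [0, 0, 0.08, 0, 0, 0], [0, 0, 0, 0, 0, 0], [0, 0, 0, 0, 0, 0]]

```text
time: 7.35
eef_pos: [0.5275, -0.143, 0.0913]
tcp_rot: [-3.046, 0.766, 0.003]
wrist_force: [-0.5, -0.5, -0.9]
opening: 0.0651
grasp_force: 34.1
```

Call:
step_arm:
  moves:
    - [[0, 0, 0.04, 0, 0, 0], [0, 0, 0.04, 0, 0, 0], [0, 0, 0.04, 0, 0, 0], [0, 0, 0.03, 0, 0, 0], [0, 0, 0.01, 0, 0, 0]]

```text
time: 7.85
eef_pos: [0.5281, -0.1439, 0.0277]
tcp_rot: [-3.046, 0.767, -0.0]
wrist_force: [-0.9, 0.2, -0.4]
opening: 0.0648
grasp_force: 34.3
```

Call:
step_arm:
  moves:
    - [[0, 0, 0.008, 0, 0, 0], [0, 0, 0, 0, 0, 0], [0, 0, 0, 0, 0, 0]]

```text
time: 8.15
eef_pos: [0.5286, -0.1444, 0.0252]
tcp_rot: [3.046, -0.768, 0.002]
wrist_force: [0.3, 0.7, -1.3]
opening: 0.0646
grasp_force: 34.3
```

Run:
```python
from h import *
plan(.5275,-.1413,.0176,-28.2);print(manip.state()["wrist_force"])
```

```text
pos [ 0.5286 -0.1444  0.0252] psi -28.29 tilt 0.08 shift shares [-0.0061 -0.0055  0.0191] mm [-2.4 -2.2  7.6]
turn z share -0.0005 rows 0.0 shares in target axes [-0.006  -0.0055  0.0191]
[ 0.29917881  0.70950803 -1.27035224]
```

Call:
step_arm:
  moves:
    - [[-0.005, -0.003, 0.006, 0, 0, 0], [0, 0, 0.006, 0, 0, 0], [0, 0, 0.005, 0, 0, 0], [0, 0, 0, 0, 0, 0], [0, 0, 0, 0, 0, 0]]

```text
time: 8.65
eef_pos: [0.5267, -0.1421, 0.0176]
tcp_rot: [-3.046, 0.768, 0.0]
wrist_force: [-0.6, 0.5, -1.0]
opening: 0.0649
grasp_force: 34.1
```

Call:
step_arm:
  moves:
    - [[0, 0, 0.003, 0, 0, 0], [0, 0, 0, 0, 0, 0], [0, 0, 0, 0, 0, 0]]

```text
time: 8.95
eef_pos: [0.5267, -0.1421, 0.0175]
tcp_rot: [-3.046, 0.768, 0.001]
wrist_force: [-3.9, 1.0, 6.6]
opening: 0.0646
grasp_force: 34.9
```

Call:
step_arm:
  moves:
    - [[0, 0, 0, 0, 0, 0], [0, 0, 0, 0, 0, 0], [0, 0, 0, 0, 0, 0], [0, 0, 0, 0, 0, 0], [0, 0, 0, 0, 0, 0]]
  fingers: 1

```text
time: 9.45
eef_pos: [0.5266, -0.1421, 0.0163]
tcp_rot: [-3.046, 0.768, 0.0]
wrist_force: [0.4, 0.1, 0.6]
opening: 0.0859
grasp_force: 0.0
```

Call:
step_arm:
  moves:
    - [[0, 0, -0.03, 0, 0, 0], [0, 0, -0.05, 0, 0, 0], [0, 0, -0.1, 0, 0, 0], [0, 0, -0.1, 0, 0, 0], [0, 0, -0.1, 0, 0, 0]]

```text
time: 9.95
eef_pos: [0.5266, -0.142, 0.1708]
tcp_rot: [3.046, -0.768, 0.001]
wrist_force: [0.5, -0.3, -0.6]
opening: 0.0854
grasp_force: 0.0
```

Call:
step_arm:
  moves:
    - [[0, 0, -0.1, 0, 0, 0], [0, 0, -0.06, 0, 0, 0], [0, 0, 0, 0, 0, 0], [0, 0, 0, 0, 0, 0]]

```text
time: 10.35
eef_pos: [0.5268, -0.1422, 0.2333]
tcp_rot: [3.046, -0.768, 0.002]
wrist_force: [0.1, -0.3, -0.0]
opening: 0.0854
grasp_force: 0.0
```

```bash
cat >> h.py <<'E'
def disc(P,x,y,z,r,tol=.004,near=.06):
    P=P.reshape(-1,3);q=P[(abs(P[:,2]-z)<tol)&(np.hypot(P[:,0]-x,P[:,1]-y)<near)]
    if len(q)<20: print("few",len(q));return
    c,rad=cv2.minEnclosingCircle(q[:,:2].astype(np.float32));print("disc",np.round(c,4),round(rad,4),"z",q[:,2].mean().round(4),len(q))
E
python3 - <<'E'
from h import *
w=manip.camera("wrist");P=cloud(w);save(w,"w4.png");np.savez("w4.npz",**w)
disc(P,.5275,-.1413,.042,.033,near=.035)
p=P.reshape(-1,3)
b=p[(p[:,2]>.008)&(p[:,2]<.02)&(np.hypot(p[:,0]-.5275,p[:,1]+.1413)<.11)]
print(cv2.minAreaRect(b[:,:2].astype(np.float32)))
s=manip.state();print(s["time"]);plan(.449,.174,.2,-28.2)
E
```

```text
disc [ 0.5279 -0.141 ] 0.0331 z 0.0421 2306
((0.5371177792549133, -0.14286306500434875), (0.11035934090614319, 0.17845945060253143), 62.136226654052734)
10.4
pos [ 0.5259 -0.1418  0.2317] psi -28.29 tilt 0.09 shift shares [-0.5434 -0.604   0.0801] mm [-217.4 -241.6   32. ]
turn z share -0.0005 rows 0.0 shares in target axes [-0.5425 -0.6049  0.0801]
```

View pics/w4.png

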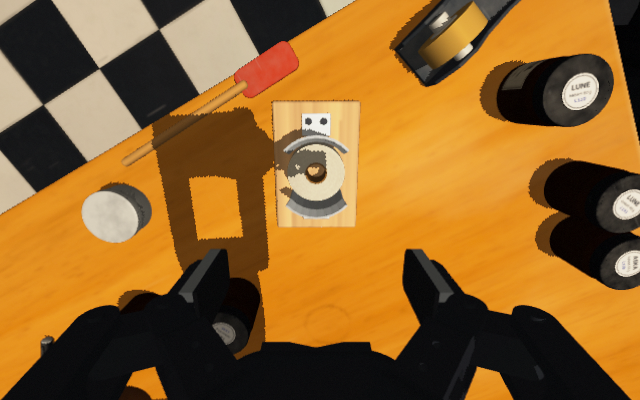

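The roll sits centred between the cheeks at (316,172), flat at the right height (top at 0.042). Next is the jar.

Call:
step_arm:
  moves:
    - [[-0.0776, -0.0863, 0.01, 0, 0, 0], [-0.0776, -0.0863, 0.01, 0, 0, 0], [-0.0776, -0.0863, 0.01, 0, 0, 0], [-0.0776, -0.0863, 0.01, 0, 0, 0], [-0.0776, -0.0863, 0.01, 0, 0, 0]]

```text
time: 10.9
eef_pos: [0.4695, 0.085, 0.21]
tcp_rot: [3.045, -0.768, -0.007]
wrist_force: [1.1, 0.5, 0.6]
opening: 0.0853
grasp_force: 0.0
```

Call:
step_arm:
  moves:
    - [[-0.0776, -0.0863, 0, 0, 0, 0], [-0.0776, -0.0863, 0, 0, 0, 0], [0, 0, 0, 0, 0, 0], [0, 0, 0, 0, 0, 0], [0, 0, 0, 0, 0, 0]]

```text
time: 11.4
eef_pos: [0.4494, 0.1727, 0.2112]
tcp_rot: [3.045, -0.768, -0.003]
wrist_force: [-0.8, -0.1, -0.3]
opening: 0.0853
grasp_force: 0.0
```

Run:
```python
from h import *
w=manip.camera("wrist");P=cloud(w);save(w,"w5.png");np.savez("w5.npz",**w)
disc(P,.449,.174,.078,.033,near=.045)
t=manip.camera("top");T=cloud(t);np.savez("t5.npz",**t)
for C in(P,T): disc(C,.40,.07,.078,.033,near=.07)
disc(T,.449,.174,.078,.033,near=.045)
s=manip.state();print(s["time"],np.round(s["joints"],2));plan(.449,.174,.027,-28.2)
```

```text
disc [0.4505 0.1773] 0.0328 z 0.0773 3470
disc [0.4121 0.0522] 0.0329 z 0.0774 3778
disc [0.4157 0.0299] 0.0232 z 0.0773 43
disc [0.4533 0.1689] 0.031 z 0.0777 197
11.5 [ 0.19  0.03  1.78 -0.    1.33  2.25]
pos [0.45   0.1723 0.2118] psi -28.42 tilt 0.08 shift shares [-0.0038 -0.0031  0.462 ] mm [ -1.5  -1.2 184.8]
turn z share -0.0012 rows 0.0 shares in target axes [-0.0038 -0.0031  0.462 ]
```

View pics/w5.png

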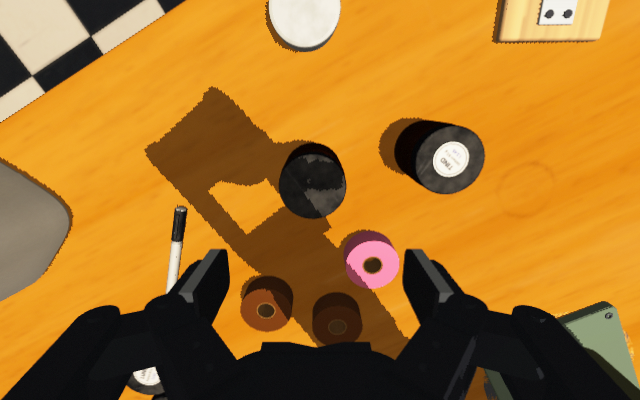

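The plain-lidded jar (no sticker) is below the gripper at (312,182), and the stickered one is at (450,158), clear of the fingers.

Call:
step_arm:
  moves:
    - [[-0.005, -0.0135, 0.08, 0, 0, 0], [0, 0, 0.1, 0, 0, 0], [0, 0, 0.05, 0, 0, 0], [0, 0, 0, 0, 0, 0], [0, 0, 0, 0, 0, 0]]

```text
time: 12.0
eef_pos: [0.4513, 0.1784, 0.1207]
tcp_rot: [3.045, -0.771, -0.0]
wrist_force: [-0.0, -0.1, 0.2]
opening: 0.0852
grasp_force: 0.0
```

Run:
```python
from h import *
plan(.4508,.178,.027,-28.2)
```

```text
pos [0.4513 0.1784 0.1207] psi -28.4 tilt 0.01 shift shares [-0.0005  0.0015  0.2343] mm [-0.2  0.6 93.7]
turn z share -0.0011 rows 0.0 shares in target axes [-0.0005  0.0015  0.2343]
```

Call:
step_arm:
  moves:
    - [[0, 0.001, 0.06, 0, 0, 0], [0, 0, 0.06, 0, 0, 0], [0, 0, 0.06, 0, 0, 0], [0, 0, 0.05, 0, 0, 0], [0, 0, 0, 0, 0, 0]]

```text
time: 12.5
eef_pos: [0.4501, 0.1784, 0.0279]
tcp_rot: [3.045, -0.769, -0.003]
wrist_force: [-0.4, 0.5, 0.4]
opening: 0.0857
grasp_force: 0.0
```

Call:
step_arm:
  moves:
    - [[0, 0, 0, 0, 0, 0], [0, 0, 0, 0, 0, 0], [0, 0, 0, 0, 0, 0], [0, 0, 0, 0, 0, 0], [0, 0, 0, 0, 0, 0]]
  fingers: -1
  newtons: 35

```text
time: 13.0
eef_pos: [0.4529, 0.1793, 0.0307]
tcp_rot: [-3.045, 0.767, -0.007]
wrist_force: [-0.7, -1.1, 7.1]
opening: 0.0668
grasp_force: 40.2
```

Call:
step_arm:
  moves:
    - [[0, 0, 0, 0, 0, 0], [0, 0, -0.005, 0, 0, 0], [0, 0, -0.03, 0, 0, 0], [0, 0, -0.08, 0, 0, 0], [0, 0, -0.1, 0, 0, 0]]

```text
time: 13.5
eef_pos: [0.4482, 0.1786, 0.114]
tcp_rot: [3.044, -0.767, -0.008]
wrist_force: [0.3, 0.2, -1.4]
opening: 0.0665
grasp_force: 39.9
```

Call:
step_arm:
  moves:
    - [[0, 0, -0.1, 0, 0, 0], [0, 0, -0.1, 0, 0, 0], [0, 0, -0.03, 0, 0, 0], [0, 0, 0, 0, 0, 0], [0, 0, 0, 0, 0, 0]]

```text
time: 14.0
eef_pos: [0.4493, 0.1788, 0.2051]
tcp_rot: [3.045, -0.767, -0.004]
wrist_force: [-0.4, 0.2, -2.5]
opening: 0.0665
grasp_force: 39.9
```

Run:
```python
from h import *
plan(.5279,-.141,.2,-28.2);s=manip.state();print(s["time"])
```

```text
pos [0.4493 0.1788 0.2051] psi -28.29 tilt 0.15 shift shares [0.552  0.6108 0.0126] mm [220.8 244.3   5. ]
turn z share -0.0005 rows 0.0 shares in target axes [0.551  0.6117 0.0126]
14.0
```

Call:
step_arm:
  moves:
    - [[0.04, 0.05, 0, 0, 0, 0], [0.07, 0.078, 0, 0, 0, 0], [0.07, 0.078, 0, 0, 0, 0], [0.07, 0.078, 0, 0, 0, 0], [0.07, 0.078, 0, 0, 0, 0]]

```text
time: 14.5
eef_pos: [0.4926, -0.0103, 0.2032]
tcp_rot: [3.046, -0.767, -0.01]
wrist_force: [0.7, 0.1, -2.0]
opening: 0.067
grasp_force: 40.0
```

Call:
step_arm:
  moves:
    - [[0.07, 0.078, 0, 0, 0, 0], [0.07, 0.078, 0, 0, 0, 0], [0.07, 0.078, 0, 0, 0, 0], [0.022, 0.015, 0, 0, 0, 0], [0, 0, 0, 0, 0, 0]]

```text
time: 15.0
eef_pos: [0.5279, -0.1418, 0.2035]
tcp_rot: [-3.044, 0.772, 0.008]
wrist_force: [0.4, 0.8, -1.9]
opening: 0.0668
grasp_force: 40.0
```

Call:
step_arm:
  moves:
    - [[0, 0, 0, 0, 0, 0], [0, 0, 0, 0, 0, 0]]

```text
time: 15.2
eef_pos: [0.5282, -0.139, 0.2053]
tcp_rot: [-3.046, 0.765, 0.004]
wrist_force: [-0.8, 0.0, -1.4]
opening: 0.067
grasp_force: 40.0
```

Run:
```python
from h import *
from scipy.optimize import least_squares
w=manip.camera("wrist");save(w,"w6.png");P=cloud(w).reshape(-1,3)
t=np.radians(-28.2);X=np.array([np.cos(t),np.sin(t)]);Y=np.array([np.sin(t),-np.cos(t)])
s=manip.state();E=s["eef_pos"];L=np.c_[(P[:,:2]-E[:2])@X,(P[:,:2]-E[:2])@Y,P[:,2]-E[2]]
r=L[(L[:,2]>.03)&(L[:,2]<.08)&(abs(L[:,0])<.045)&(abs(L[:,1])<.032)]
h,e=np.histogram(r[:,2],50);zt=e[h.argmax()];r=r[abs(r[:,2]-zt)<.004]
hu=cv2.convexHull(r[:,:2].astype(np.float32))[:,0];hu=hu[abs(hu[:,1])<.030]
g=least_squares(lambda a:np.hypot(*(hu-a).T)-.033,[0,0],loss="soft_l1",f_scale=.001)
A=np.c_[r[:,:2],np.ones(len(r))];n=np.linalg.lstsq(A,r[:,2],rcond=None)[0]
print("lid rel z",zt,r[:,2].mean(),"centre",g.x.round(4),np.abs(g.fun).max(),"tilt",n[:2].round(3),len(r))
plan(.5279,-.141,.07,-28.2);print(s["time"],s["grasp_force"])
```

```text
lid rel z 0.04607296543760793 0.046057624112563915 centre [-0.001  -0.0011] 0.0012641388600980463 tilt [-0.013  0.   ] 16142
pos [ 0.5285 -0.1391  0.2058] psi -28.18 tilt 0.1 shift shares [0.0016 0.005  0.3395] mm [  0.6   2.  135.8]
turn z share 0.0001 rows 0.0 shares in target axes [0.0016 0.005  0.3395]
15.25 39.98141527175903
```

View pics/w6.png

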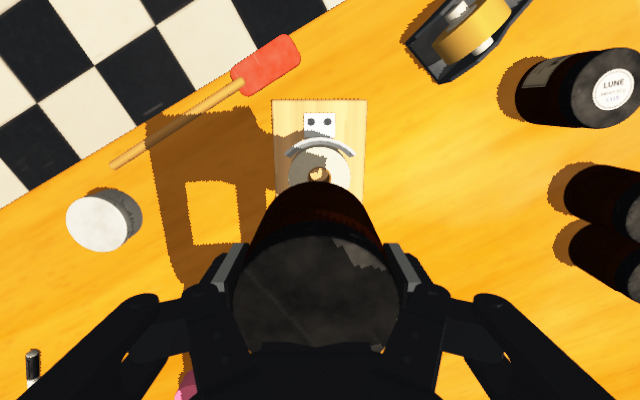

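The jar hangs upright in the grip with its lid at (316,290), and the roll is visible in the cradle beyond it at (318,172).

Call:
step_arm:
  moves:
    - [[0.004, 0.0075, 0.06, 0, 0, 0], [0, 0, 0.09, 0, 0, 0], [0, 0, 0.07, 0, 0, 0], [0, 0, 0.03, 0, 0, 0], [0, 0, 0, 0, 0, 0]]

```text
time: 15.75
eef_pos: [0.5274, -0.1426, 0.1046]
tcp_rot: [-3.046, 0.766, 0.007]
wrist_force: [0.5, 0.2, -1.0]
opening: 0.0664
grasp_force: 40.0
```

Call:
step_arm:
  moves:
    - [[0, 0, 0, 0, 0, 0], [0, 0, 0, 0, 0, 0]]

```text
time: 15.95
eef_pos: [0.5307, -0.1447, 0.1086]
tcp_rot: [3.046, -0.767, 0.006]
wrist_force: [0.3, -0.9, -1.6]
opening: 0.0666
grasp_force: 40.0
```

Run:
```python
from h import *
t=np.radians(-28.2);X=np.array([np.cos(t),np.sin(t)]);Y=np.array([np.sin(t),-np.cos(t)])
q=np.array([.5279,-.141])+.001*X+.0011*Y
plan(*q,.0735,-28.2)
```

```text
pos [ 0.5307 -0.1447  0.1086] psi -28.27 tilt 0.23 shift shares [-0.0085 -0.0021  0.0878] mm [-3.4 -0.8 35.1]
turn z share -0.0004 rows 0.0 shares in target axes [-0.0085 -0.0021  0.0878]
```

Call:
step_arm:
  moves:
    - [[-0.0085, -0.002, 0.01, 0, 0, 0], [0, 0, 0.02, 0, 0, 0], [0, 0, 0, 0, 0, 0], [0, 0, 0, 0, 0, 0]]

```text
time: 16.35
eef_pos: [0.5261, -0.1418, 0.0941]
tcp_rot: [-3.046, 0.768, 0.002]
wrist_force: [0.5, 0.2, -1.0]
opening: 0.0669
grasp_force: 40.0
```

Run:
```python
from h import *
plan(.5283,-.1424,.0735,-28.2);print(manip.state()["wrist_force"])
```

```text
pos [ 0.5261 -0.1418  0.0941] psi -28.29 tilt 0.06 shift shares [ 0.0056 -0.0013  0.0514] mm [ 2.2 -0.5 20.5]
turn z share -0.0005 rows 0.0 shares in target axes [ 0.0056 -0.0013  0.0514]
[ 0.4829782   0.16686704 -0.95971358]
```

Call:
step_arm:
  moves:
    - [[0.004, -0.001, 0.006, 0, 0, 0], [0, 0, 0.008, 0, 0, 0], [0, 0, 0.01, 0, 0, 0], [0, 0, 0, 0, 0, 0], [0, 0, 0, 0, 0, 0]]

```text
time: 16.85
eef_pos: [0.5279, -0.1423, 0.0846]
tcp_rot: [-3.046, 0.768, 0.001]
wrist_force: [-0.1, -0.6, -0.9]
opening: 0.0665
grasp_force: 40.0
```

Run:
```python
from h import *
plan(.5283,-.1424,.0735,-28.2);print(manip.state()["wrist_force"])
```

```text
pos [ 0.5279 -0.1423  0.0846] psi -28.29 tilt 0.04 shift shares [ 0.0011 -0.0002  0.0277] mm [ 0.4 -0.1 11.1]
turn z share -0.0005 rows 0.0 shares in target axes [ 0.0011 -0.0002  0.0277]
[-0.1098796  -0.56390692 -0.93676733]
```

Call:
step_arm:
  moves:
    - [[0, 0, 0.008, 0, 0, 0], [0, 0, 0.008, 0, 0, 0], [0, 0, 0.006, 0, 0, 0], [0, 0, 0, 0, 0, 0], [0, 0, 0, 0, 0, 0]]

```text
time: 17.35
eef_pos: [0.528, -0.1423, 0.076]
tcp_rot: [-3.046, 0.768, 0.0]
wrist_force: [0.0, -0.3, -1.4]
opening: 0.0669
grasp_force: 40.0
```

Call:
step_arm:
  moves:
    - [[0, 0, 0.004, 0, 0, 0], [0, 0, 0, 0, 0, 0], [0, 0, 0, 0, 0, 0]]

```text
time: 17.65
eef_pos: [0.5281, -0.1424, 0.0745]
tcp_rot: [-3.046, 0.768, -0.0]
wrist_force: [-0.3, 0.0, -0.2]
opening: 0.0669
grasp_force: 40.0
```

Call:
step_arm:
  moves:
    - [[0, 0, 0.002, 0, 0, 0], [0, 0, 0, 0, 0, 0], [0, 0, 0, 0, 0, 0]]

```text
time: 17.95
eef_pos: [0.5281, -0.1424, 0.0737]
tcp_rot: [-3.046, 0.768, 0.0]
wrist_force: [0.6, -0.5, -1.8]
opening: 0.0665
grasp_force: 40.0
```

Call:
step_arm:
  moves:
    - [[0, 0, 0.002, 0, 0, 0], [0, 0, 0, 0, 0, 0], [0, 0, 0, 0, 0, 0]]

```text
time: 18.25
eef_pos: [0.5281, -0.1424, 0.0729]
tcp_rot: [3.046, -0.768, -0.0]
wrist_force: [-0.4, 1.0, -0.3]
opening: 0.0664
grasp_force: 40.1
```

Call:
step_arm:
  moves:
    - [[0, 0, 0.002, 0, 0, 0], [0, 0, 0, 0, 0, 0], [0, 0, 0, 0, 0, 0]]

```text
time: 18.55
eef_pos: [0.5282, -0.1424, 0.0728]
tcp_rot: [3.046, -0.768, 0.0]
wrist_force: [-1.9, 0.8, 5.3]
opening: 0.067
grasp_force: 40.7
```

Call:
step_arm:
  moves:
    - [[0, 0, 0, 0, 0, 0], [0, 0, 0, 0, 0, 0], [0, 0, 0, 0, 0, 0], [0, 0, 0, 0, 0, 0], [0, 0, 0, 0, 0, 0]]
  fingers: 1

```text
time: 19.05
eef_pos: [0.528, -0.1423, 0.0719]
tcp_rot: [-3.046, 0.768, 0.0]
wrist_force: [-0.5, -0.3, -0.1]
opening: 0.0857
grasp_force: 0.0
```

Call:
step_arm:
  moves:
    - [[0, 0, -0.03, 0, 0, 0], [0, 0, -0.06, 0, 0, 0], [0, 0, -0.1, 0, 0, 0], [0, 0, -0.1, 0, 0, 0], [0, 0, -0.1, 0, 0, 0]]

```text
time: 19.55
eef_pos: [0.528, -0.1423, 0.2305]
tcp_rot: [3.046, -0.768, 0.001]
wrist_force: [0.7, -0.2, 0.3]
opening: 0.0856
grasp_force: 0.0
```

Call:
step_arm:
  moves:
    - [[0, 0, -0.1, 0, 0, 0], [0, 0, -0.06, 0, 0, 0], [0, 0, 0, 0, 0, 0], [0, 0, 0, 0, 0, 0]]

```text
time: 19.95
eef_pos: [0.5281, -0.1424, 0.2929]
tcp_rot: [3.046, -0.768, 0.002]
wrist_force: [-0.3, 0.4, -0.1]
opening: 0.0856
grasp_force: 0.0
```

Run:
```python
from h import *
w=manip.camera("wrist");P=cloud(w);save(w,"w7.png");np.savez("w7.npz",**w)
disc(P,.528,-.141,.12,.033,near=.05);disc(P,.597,.1055,.036,.034)
q=P.reshape(-1,3);q=q[(abs(q[:,2]-.12)<.006)&(np.hypot(q[:,0]-.528,q[:,1]+.141)<.03)]
print("tilt",np.linalg.lstsq(np.c_[q[:,:2],np.ones(len(q))],q[:,2],rcond=None)[0].round(3))
s=manip.state();print(s["time"]);plan(.597,.1055,.15,-28.2)
```

```text
disc [ 0.5285 -0.1407] 0.0328 z 0.1193 2730
disc [0.597  0.1055] 0.034 z 0.0362 1755
tilt [ 0.001 -0.001  0.119]
20.0
pos [ 0.5274 -0.1421  0.2913] psi -28.29 tilt 0.08 shift shares [-0.1397 -0.6274  0.3534] mm [ -55.9 -251.   141.4]
turn z share -0.0005 rows 0.0 shares in target axes [-0.1387 -0.6276  0.3534]
```

View pics/w7.png

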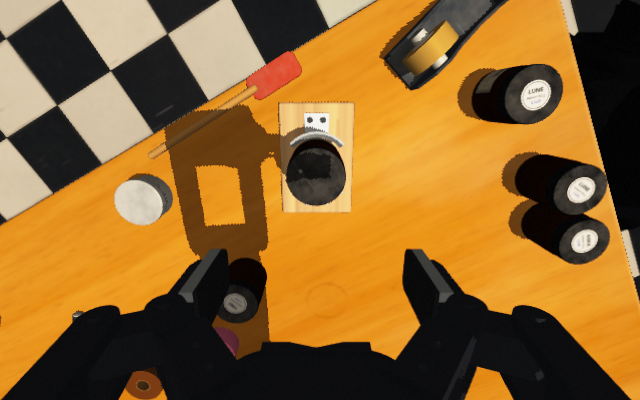

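The jar stands level on the roll, centred at (.5285,-.1407), with its lid at (316,165) in the view. Next is the tin at (143,200).

Call:
step_arm:
  moves:
    - [[-0.0175, -0.0784, 0.044, 0, 0, 0], [-0.0175, -0.0784, 0.044, 0, 0, 0], [-0.0175, -0.0784, 0.044, 0, 0, 0], [-0.0175, -0.0784, 0.044, 0, 0, 0], [-0.0175, -0.0784, 0.044, 0, 0, 0]]

```text
time: 20.5
eef_pos: [0.57, 0.0137, 0.2008]
tcp_rot: [3.046, -0.768, -0.007]
wrist_force: [-0.1, -0.2, -0.0]
opening: 0.0853
grasp_force: 0.0
```

Call:
step_arm:
  moves:
    - [[-0.0175, -0.0784, 0.044, 0, 0, 0], [-0.0175, -0.0784, 0.044, 0, 0, 0], [-0.0175, -0.0784, 0.044, 0, 0, 0], [0, 0, 0, 0, 0, 0], [0, 0, 0, 0, 0, 0]]

```text
time: 21.0
eef_pos: [0.5957, 0.1054, 0.1485]
tcp_rot: [3.045, -0.765, -0.008]
wrist_force: [0.6, -0.2, -0.1]
opening: 0.0853
grasp_force: 0.0
```

Run:
```python
from h import *
w=manip.camera("wrist");P=cloud(w);save(w,"w8.png")
disc(P,.597,.1055,.036,.034)
s=manip.state();print(s["time"]);plan(.597,.1055,.008,-28.2)
```

```text
disc [0.5969 0.1067] 0.0339 z 0.0363 4316
21.05
pos [0.5965 0.1047 0.1498] psi -28.27 tilt 0.18 shift shares [ 0.0009 -0.0031  0.3545] mm [  0.4  -1.2 141.8]
turn z share -0.0004 rows 0.0 shares in target axes [ 0.0009 -0.0031  0.3545]
```

Target (.597,.107): x ≈ -0.0003, y ≈ -0.005.

Call:
step_arm:
  moves:
    - [[-0.0005, -0.006, 0.08, 0, 0, 0], [0, 0, 0.08, 0, 0, 0], [0, 0, 0.07, 0, 0, 0], [0, 0, 0, 0, 0, 0], [0, 0, 0, 0, 0, 0]]

```text
time: 21.55
eef_pos: [0.5987, 0.1062, 0.0597]
tcp_rot: [3.046, -0.77, -0.0]
wrist_force: [1.2, 0.2, 0.7]
opening: 0.0856
grasp_force: 0.0
```

Run:
```python
from h import *
plan(.597,.1072,.008,-28.2)
```

```text
pos [0.5987 0.1062 0.0597] psi -28.37 tilt 0.02 shift shares [-0.0049 -0.0003  0.1293] mm [-2.  -0.1 51.7]
turn z share -0.001 rows 0.0 shares in target axes [-0.0049 -0.0003  0.1293]
```

Call:
step_arm:
  moves:
    - [[-0.004, 0, 0.04, 0, 0, 0], [0, 0, 0.04, 0, 0, 0], [0, 0, 0.03, 0, 0, 0], [0, 0, 0.019, 0, 0, 0], [0, 0, 0, 0, 0, 0]]

```text
time: 22.05
eef_pos: [0.5956, 0.108, 0.0057]
tcp_rot: [3.045, -0.767, -0.006]
wrist_force: [0.1, -0.1, -0.3]
opening: 0.0856
grasp_force: 0.0
```

Call:
step_arm:
  moves:
    - [[0, 0, 0, 0, 0, 0], [0, 0, 0, 0, 0, 0], [0, 0, 0, 0, 0, 0], [0, 0, 0, 0, 0, 0], [0, 0, 0, 0, 0, 0]]
  fingers: -1
  newtons: 25

```text
time: 22.55
eef_pos: [0.5978, 0.1081, 0.0083]
tcp_rot: [-3.046, 0.768, -0.002]
wrist_force: [0.6, -0.5, 2.1]
opening: 0.0664
grasp_force: 28.2
```

Call:
step_arm:
  moves:
    - [[0, 0, 0, 0, 0, 0], [0, 0, -0.01, 0, 0, 0], [0, 0, -0.04, 0, 0, 0], [0, 0, -0.09, 0, 0, 0], [0, 0, -0.1, 0, 0, 0]]

```text
time: 23.05
eef_pos: [0.5957, 0.108, 0.104]
tcp_rot: [3.045, -0.768, -0.005]
wrist_force: [1.2, -0.0, -0.2]
opening: 0.0669
grasp_force: 28.4
```

Call:
step_arm:
  moves:
    - [[0, 0, -0.1, 0, 0, 0], [0, 0, -0.1, 0, 0, 0], [0, 0, -0.08, 0, 0, 0], [0, 0, 0, 0, 0, 0], [0, 0, 0, 0, 0, 0]]

```text
time: 23.55
eef_pos: [0.5976, 0.1081, 0.2175]
tcp_rot: [-3.046, 0.767, -0.004]
wrist_force: [0.2, -0.3, -1.1]
opening: 0.0664
grasp_force: 28.4
```

Run:
```python
from h import *
plan(.5285,-.1407,.22,-28.2);s=manip.state();print(s["time"],s["opening"],s["grasp_force"])
```

```text
pos [0.5976 0.1081 0.2175] psi -28.29 tilt 0.16 shift shares [ 0.1426  0.6296 -0.0069] mm [ 57.  251.8  -2.8]
turn z share -0.0005 rows 0.0 shares in target axes [ 0.1416  0.6298 -0.0069]
23.55 0.06636490379185717 28.362005352973938
```

Call:
step_arm:
  moves:
    - [[0.01, 0.05, 0, 0, 0, 0], [0.02, 0.09, 0, 0, 0, 0], [0.02, 0.09, 0, 0, 0, 0], [0.02, 0.09, 0, 0, 0, 0], [0.02, 0.09, 0, 0, 0, 0]]

```text
time: 24.05
eef_pos: [0.5489, -0.0542, 0.2131]
tcp_rot: [3.046, -0.767, -0.008]
wrist_force: [1.1, -0.8, -0.6]
opening: 0.0666
grasp_force: 28.4
```

Call:
step_arm:
  moves:
    - [[0.02, 0.09, 0, 0, 0, 0], [0.02, 0.09, 0, 0, 0, 0], [0.012, 0.04, 0, 0, 0, 0], [0, 0, 0, 0, 0, 0], [0, 0, 0, 0, 0, 0]]

```text
time: 24.55
eef_pos: [0.5267, -0.1402, 0.2139]
tcp_rot: [-3.045, 0.769, 0.006]
wrist_force: [-0.5, 0.5, -0.4]
opening: 0.0668
grasp_force: 28.4
```

Call:
step_arm:
  moves:
    - [[0, 0, 0, 0, 0, 0], [0, 0, 0, 0, 0, 0]]

```text
time: 24.75
eef_pos: [0.5278, -0.1395, 0.2152]
tcp_rot: [-3.047, 0.765, 0.002]
wrist_force: [-0.2, 0.5, -0.7]
opening: 0.0661
grasp_force: 28.4
```

Run:
```python
from h import *
from scipy.optimize import least_squares
w=manip.camera("wrist");save(w,"w9.png");P=cloud(w).reshape(-1,3)
t=np.radians(-28.2);X=np.array([np.cos(t),np.sin(t)]);Y=np.array([np.sin(t),-np.cos(t)])
s=manip.state();E=s["eef_pos"];L=np.c_[(P[:,:2]-E[:2])@X,(P[:,:2]-E[:2])@Y,P[:,2]-E[2]]
r=L[(L[:,2]>.01)&(L[:,2]<.06)&(abs(L[:,0])<.045)&(abs(L[:,1])<.032)]
h,e=np.histogram(r[:,2],50);zt=e[h.argmax()];r=r[abs(r[:,2]-zt)<.004]
hu=cv2.convexHull(r[:,:2].astype(np.float32))[:,0];hu=hu[abs(hu[:,1])<.030]
g=least_squares(lambda a:np.hypot(*(hu-a).T)-.034,[0,0],loss="soft_l1",f_scale=.001)
n=np.linalg.lstsq(np.c_[r[:,:2],np.ones(len(r))],r[:,2],rcond=None)[0]
print("lid rel z",r[:,2].mean(),"centre",g.x.round(4),np.abs(g.fun).max(),"tilt",n[:2].round(3),len(r))
q=np.array([.5285,-.1407])-g.x[0]*X-g.x[1]*Y;print(q)
plan(*q,.128,-28.2);print(s["time"],s["grasp_force"])
```

```text
lid rel z 0.027920795428925782 centre [-0.0003 -0.0014] 0.000526282268878478 tilt [-0.009 -0.001] 16168
[ 0.52811552 -0.14209869]
pos [ 0.5279 -0.1396  0.2154] psi -28.2 tilt 0.04 shift shares [0.0035 0.0052 0.2185] mm [ 1.4  2.1 87.4]
turn z share 0.0 rows 0.0 shares in target axes [0.0035 0.0052 0.2185]
24.8 28.410729467868805
```

View pics/w9.png

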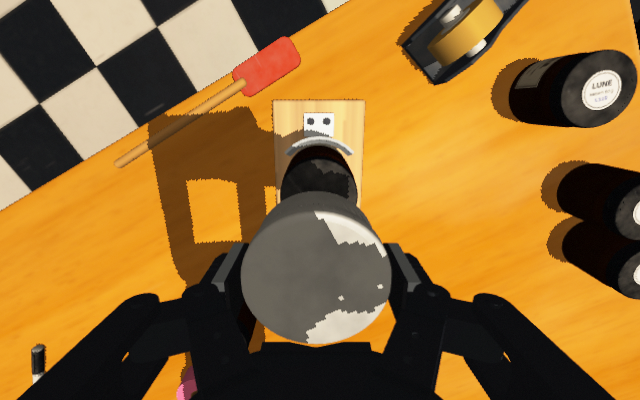

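The tin is level in the grip at (316,268), with the jar's lid below it at (318,175).

Call:
step_arm:
  moves:
    - [[0.003, 0.005, 0.05, 0, 0, 0], [0, 0, 0.07, 0, 0, 0], [0, 0, 0.04, 0, 0, 0], [0, 0, 0.01, 0, 0, 0], [0, 0, 0, 0, 0, 0]]

```text
time: 25.3
eef_pos: [0.5277, -0.1424, 0.1472]
tcp_rot: [-3.046, 0.766, 0.002]
wrist_force: [0.0, -0.1, -0.9]
opening: 0.0663
grasp_force: 28.4
```

Call:
step_arm:
  moves:
    - [[0, 0, 0, 0, 0, 0], [0, 0, 0, 0, 0, 0], [0, 0, 0, 0, 0, 0]]

```text
time: 25.6
eef_pos: [0.5287, -0.1434, 0.1489]
tcp_rot: [3.046, -0.768, 0.004]
wrist_force: [-0.2, 0.4, -0.3]
opening: 0.0662
grasp_force: 28.4
```

Run:
```python
from h import *
plan(.5281,-.1421,.128,-28.2)
```

```text
pos [ 0.5287 -0.1434  0.1489] psi -28.28 tilt 0.13 shift shares [-0.003  -0.0021  0.0523] mm [-1.2 -0.8 20.9]
turn z share -0.0005 rows 0.0 shares in target axes [-0.003  -0.0021  0.0523]
```

Call:
step_arm:
  moves:
    - [[-0.0015, -0.001, 0.015, 0, 0, 0], [0, 0, 0.015, 0, 0, 0], [0, 0, 0.012, 0, 0, 0], [0, 0, 0, 0, 0, 0], [0, 0, 0, 0, 0, 0]]

```text
time: 26.1
eef_pos: [0.5273, -0.1424, 0.1304]
tcp_rot: [-3.046, 0.768, 0.001]
wrist_force: [-0.5, 0.4, -1.4]
opening: 0.0667
grasp_force: 28.4
```

Call:
step_arm:
  moves:
    - [[0, 0, 0.003, 0, 0, 0], [0, 0, 0, 0, 0, 0], [0, 0, 0, 0, 0, 0]]

```text
time: 26.4
eef_pos: [0.5277, -0.1425, 0.1298]
tcp_rot: [3.046, -0.768, 0.0]
wrist_force: [0.5, 0.5, -0.2]
opening: 0.0668
grasp_force: 28.4
```

Call:
step_arm:
  moves:
    - [[0, 0, 0.003, 0, 0, 0], [0, 0, 0, 0, 0, 0], [0, 0, 0, 0, 0, 0]]

```text
time: 26.7
eef_pos: [0.5276, -0.1424, 0.1285]
tcp_rot: [-3.046, 0.768, 0.0]
wrist_force: [-0.2, -0.9, -0.4]
opening: 0.0666
grasp_force: 28.4
```

Call:
step_arm:
  moves:
    - [[0, 0, 0.002, 0, 0, 0], [0, 0, 0, 0, 0, 0], [0, 0, 0, 0, 0, 0]]

```text
time: 27.0
eef_pos: [0.5277, -0.1425, 0.1278]
tcp_rot: [3.046, -0.768, 0.0]
wrist_force: [0.3, -0.5, -0.3]
opening: 0.0667
grasp_force: 28.5
```

Call:
step_arm:
  moves:
    - [[0, 0, 0.002, 0, 0, 0], [0, 0, 0, 0, 0, 0], [0, 0, 0, 0, 0, 0]]

```text
time: 27.3
eef_pos: [0.528, -0.1427, 0.1277]
tcp_rot: [3.046, -0.768, 0.002]
wrist_force: [-1.8, 0.2, 5.7]
opening: 0.0665
grasp_force: 28.7
```

Contact. Release and lift.

Call:
step_arm:
  moves:
    - [[0, 0, 0, 0, 0, 0], [0, 0, 0, 0, 0, 0], [0, 0, 0, 0, 0, 0], [0, 0, 0, 0, 0, 0], [0, 0, 0, 0, 0, 0]]
  fingers: 1

```text
time: 27.8
eef_pos: [0.5275, -0.1424, 0.1267]
tcp_rot: [-3.046, 0.768, 0.001]
wrist_force: [0.5, 0.4, -0.4]
opening: 0.0855
grasp_force: 0.0
```

Call:
step_arm:
  moves:
    - [[0, 0, -0.03, 0, 0, 0], [0, 0, -0.06, 0, 0, 0], [0, 0, -0.1, 0, 0, 0], [0, 0, -0.1, 0, 0, 0], [0, 0, -0.1, 0, 0, 0]]

```text
time: 28.3
eef_pos: [0.5275, -0.1424, 0.2854]
tcp_rot: [3.046, -0.768, 0.001]
wrist_force: [0.7, -0.3, 0.5]
opening: 0.0858
grasp_force: 0.0
```

Call:
step_arm:
  moves:
    - [[0, 0, -0.06, 0, 0, 0], [0, 0, 0, 0, 0, 0], [0, 0, 0, 0, 0, 0], [0, 0, 0, 0, 0, 0]]

```text
time: 28.7
eef_pos: [0.5266, -0.142, 0.3052]
tcp_rot: [-3.046, 0.768, 0.005]
wrist_force: [0.2, -0.6, -0.9]
opening: 0.0857
grasp_force: 0.0
```

Run:
```python
from h import *
w=manip.camera("wrist");P=cloud(w);save(w,"w10.png")
disc(P,.528,-.141,.1555,.034,tol=.006)
q=P.reshape(-1,3);q=q[(abs(q[:,2]-.1555)<.006)&(np.hypot(q[:,0]-.528,q[:,1]+.141)<.03)]
print("tilt",np.linalg.lstsq(np.c_[q[:,:2],np.ones(len(q))],q[:,2],rcond=None)[0][:2].round(3),manip.state()["time"])
```

```text
disc [ 0.5288 -0.1413] 0.0341 z 0.1558 3427
tilt [0. 0.] 28.75
```

View pics/w10.png

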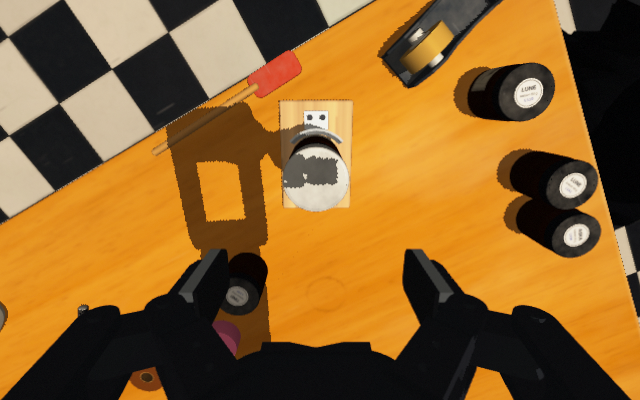

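The tin sits level on the jar at (316,178), at z 0.156 and within 1 mm of the jar's axis. Handing in.

```bash
python3 -c "
from workcell import manip
print(manip.finish_job())"
```

```text
the job is handed in; nothing more can be done
None
```

The candle kit is stacked in the cradle (roll, plain-lidded jar, tin) and handed in at about 29 s; my last look showed the tin level and within about 1 mm of the jar's axis, but the hand-in returned no verdict.

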